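# Seat the press cover on its hidden pin and hold the cassettes down

## Robot

A 7-joint arm with a two-finger parallel gripper is mounted at the origin on a cart in front of the work surface, level with it; the furniture and walls round the work are solid. World frame = base frame: x ahead of the robot, y to its left, z up, the work surface at z = 0. Lengths are in m, angles in rad, forces in N, time in s.
With the tool pointing down it reaches from about 0.4 to 0.85 m from the base axis. Payload 10.4 kg.
Tool frame: the origin (TCP) lies between the finger pads; the fingertips stand tip_extent ahead of it and the grasp point (between the pads) lies 2 mm behind it (tip_extent is the distance from the TCP to the fingertips, in m); z points along the fingers, y is the direction in which the jaws open and shut (so a half turn about z gives the same grasp; the last joint's range is limited). The gripper opens to 87 mm and grips with 3 to 60 N. Pads are 19 mm wide; open, the fingers measure 117 mm over their backs; the gripper's body (75 mm by 190 mm) begins 51 mm behind the grasp point.
Start: joints at [-1.249, 0.332, -0.065, 1.46, 0.022, 1.35, -0.088], TCP at [0.211, 0.588, 0.24] pointing down, gripper open.
Joint ranges: [-2.6, 2.6], [-0.5, 2.12], [-1.47, 1.34], [0.16, 2.42], [-1.27, 4.41], [0.06, 2.06], [-2.6, 2.6]. Speed limits (rad/s): [2.22, 2.22, 2.79, 2.79, 3.14, 3.14, 3.14].

## Interface

Orientations are given as a unit quaternion [x, y, z, w].
In Python, from bench import read_state, camera, camera_params, close_job, tip_extent gives the robot as it stands. The module is installed in compiled form; this text tells all that it offers.
- The arm moves only by the tool send_rows, never from a script. Its argument "steps" is a list of rows, each a list of 7 numbers: the turn, a rotation vector about the tool's x, y, z in degrees, then the shift along the tool's x, y, z in m, then the gripper's target within -1 to 1 (shut at 1, half-way at 0, fully open at -1). In form: [[ax, ay, az, x, y, z, jaw], ...]. A call has exactly 10 rows; each row shifts and turns the pose as measured when the row begins, along the tool's axes as they then stand; what a row does not reach is not made up. A row lasts 1/10 s, in which the tool goes at most 50 mm and 8.59 degrees, less where a joint would pass 70% of its speed; a pose out of reach is approached as far as the arm can. A call with a gripper value outside its range is refused whole. The fingers move at their own pace and stop on an object; "force" is the grip in N (left out, the last holds). Time passes only in rows, so rows that do not move let the fingers close, or fill a call up. It gives the time, the measured TCP pose, the force and the opening at its end, in the units of the state.
- read_state(): the state, without advancing time (a new reading comes with each control period).
- camera(name): name is "scene" or "top" or "wrist"; returns (picture, depth): 400x640x3 uint8, blue, green, red; 400x640 float32, m along the optical axis (not along the pixel's ray), 0 where there is no reading.
- camera_params(name): a dict with "camera_matrix" (3x3 intrinsics, pixels), "world_from_camera" (4x4, takes a point from camera to world coordinates). Camera axes: x right, y down, z forward; pixel columns grow to the right and rows downward; lengths in m; the calibration is good to about 2 mm. A picture is of the moment at which its call begins: read the wrist's pose just before it. camera_params takes no time and is no camera call; for the wrist camera it gives the pose at the moment of the call.
- close_job(): hands the job in, once; it reports no verdict.
The state is a dict: "time": time; "joint_positions": joint angles; "joint_vel": joint speeds; "joint_torque": joint torques, N m; "ee_pos": TCP position; "eef_rot": TCP orientation; "ft_force": force on the tool from outside, world axes, zero at the start; "torque": the same for the moment, N m; "width": finger opening in m.
Only numpy, scipy, OpenCV 4.12 (cv2) and the standard library are available. Lean on these libraries where they do the work, as an engineer would, in place of code of your own. Each camera call takes 0.05 s, during which the arm holds its last target.

## Task

Pick up the blue press cover by its black handle, bring it between the two fences of the aluminium cassette jig and slide it along them over the jig's locating pin until it drops on. Then press the cover down until the sprung cassettes are fully home, and finish while still holding it pressed down with the gripper: do not let go. Leave the other things on the bench where they are.

Things in the scene. Friction and masses are not known exactly. Their poses are not given: they have to be found in the camera images.
- jig: fixed cassette jig: aluminium base 140 (x) x 92 (y) mm, top face 12 mm above the bench. Origin at the centre of its underside; x along the channel, y across, z up. Grey fences along both sides guide the cover: inner faces at y = +-32 mm, upright to 23 mm above the bench, then flaring to y = +-36 mm at 28 mm
- jig_cassettes (a point): middle of the jig at the cassettes' starting height. Two white test cassettes, 70 x 20 x 6 mm, lie lengthwise between the fences at y = +-17 mm on one sprung bed, tops 16 mm above the bench (4 mm above the base)
- jig_pin_slot (a point): middle of the slot that holds the fixed steel locating pin, on the base's top face. Pin: 10 mm diameter, rounded tip 22 mm above the bench, on the channel's centre line (y = 0), anywhere from 15 mm before to 15 mm beyond this point along the jig's x, new each time and not in the readings: feel for it with the cover, or look before covering it
- cover: loose press cover, 0.2 to 0.36 kg: blue plate 92 (x) x 60 (y) x 14 mm with a black bar handle on top. Origin at the centre of its underside, z up; fits either way round; starts flat on the bench. Its underside is 22 mm above the bench while it rides level on the pin's tip, 16 mm once dropped over the pin on to the cassettes, 12 mm when pressed home against the base
- cover_handle (a point): centre of the handle, 31 mm above the cover's underside. The bar is 60 mm long (cover x), 14 mm thick (y) and reaches from 14 to 48 mm above the underside; grip across its 14 mm
- cover_hole (a point): mouth of the blind round hole for the pin, in the middle of the cover's underside: 12.5 mm diameter, mouth chamfered 3 mm, 11 mm deep
- bed (a joint): downward travel of the sprung cassette bed in m: 0 free (up), 0.004 fully home (cassettes flush with the base). The spring carries the cover's weight without moving; it takes 6 N to begin to move and 12 N to be fully home, including the weight, and rises again when the push ends
- vial_amber: amber glass sample vial with white cap, 23 mm across, 46 mm tall; bystander, origin at the centre of its underside
- vial_clear: clear glass sample vial with white cap, 23 mm across, 46 mm tall; bystander, origin at the centre of its underside
- petri: petri dish with yellowish content and lid, 61 mm across, 15 mm tall; bystander, origin at the centre of its underside
- timer: white bench timer, 60 x 66 x 20 mm, in front; bystander, origin at the centre of its underside
- beaker: empty clear beaker, 51 mm across, 69 mm tall, at the back; bystander, origin at the centre of its underside
- reagent: white bottle with red cap, 60 mm across, 115 mm tall, at the back; bystander, origin at the centre of its underside
- dropper: small white bottle, 35 mm across, 66 mm tall, on the right; bystander, origin at the centre of its underside
- cup: small white cup, 35 mm across, 36 mm tall, on the right; bystander, origin at the centre of its underside
Mind the look-alikes: they are no part of the job. Several things have the shape of the cover; the one meant has the colours described above.

How it is judged:
By the outcome, as a careful person would: the job done as asked, in the order asked, and still so for the second after the job is handed in, while the arm keeps its last pose, push and grip.
It also fails if it takes over 45 s, if anything falls off the work surface, if the arm or the gripper's body presses on something with over 40 N, if the wrist force passes 120 N, or if a joint passes its speed limit or range.

## Working session

There is one attempt and no reset: what is moved stays moved. The work goes in short steps, Python scripts to look and compute and a tool call to move; the robot and the scene stay as the last step left them, time stands still between calls to the robot, and variables do not carry over. Pictures are saved under pics/ and viewed, and the job is handed in when it is done.

Besides the shell and the picture viewer there is one more tool, called after "Request:" as a command line: name --pt "numbers of a row" for each row, then --argument value for the rest. send_rows: Moves the arm, as the interface text tells. Its arguments: {"type":"object","properties":{"steps":{"type":"array"},"force":{"type":"number"}},"required":["steps"]}

```bash
mkdir -p pics
cat > h.py <<'E'
import numpy as np, cv2
from bench import *
def snap(n,f):
    p=camera_params(n); im,d=camera(n); cv2.imwrite(f'pics/{f}.png',im); np.savez(f'pics/{f}.npz',im=im,d=d,K=p['camera_matrix'],T=p['world_from_camera']); return im,d,p
def cloud(f):
    z=np.load(f'pics/{f}.npz'); d=z['d'];K=np.array(z['K']);T=z['T']
    v,u=np.mgrid[:d.shape[0],:d.shape[1]]
    P=np.stack([(u-K[0,2])/K[0,0]*d,(v-K[1,2])/K[1,1]*d,d],-1)@T[:3,:3].T+T[:3,3]
    P[d==0]=np.nan
    return z['im'],P
E
python3 - <<'E'
from h import *
print(read_state(), tip_extent if not callable(tip_extent) else tip_extent())
snap('top','top0'); snap('scene','sc0')
E
```

```text
{'time': 0.0, 'joint_positions': array([-1.24860965,  0.33285243, -0.0646951 ,  1.46091395,  0.02164104,
        1.34986574, -0.08849829]), 'joint_vel': array([ 6.46891472e-04,  8.85527759e-04,  8.15207302e-04,  6.78983937e-05,
        8.78001604e-04, -9.54776871e-04, -2.16945180e-03]), 'joint_torque': array([ 1.49914060e-03, -6.23245454e+01,  2.57772335e-02, -3.89903355e+01,
       -6.12032181e-02,  3.96142085e-02,  1.57899531e-04]), 'ee_pos': array([0.21115116, 0.58789155, 0.23877912]), 'eef_rot': array([ 1.71527606e-01,  9.85179085e-01, -6.68362645e-04, -6.46030307e-05]), 'ft_force': array([-0.09699965,  0.14570014, -0.79042056]), 'torque': array([-0.01931629,  0.00541184,  0.03618818]), 'width': 0.08708273717950987} 0.017
```

View pics/top0.png

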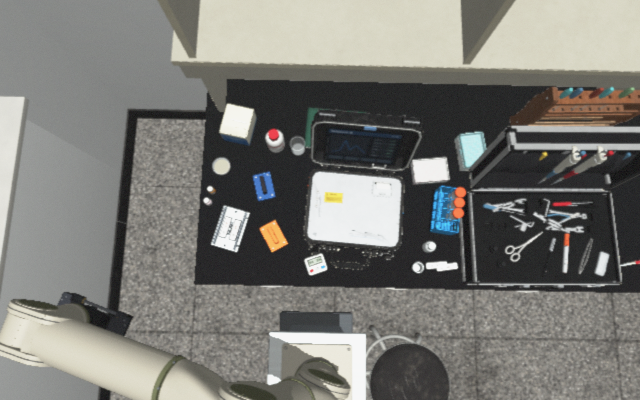

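View pics/sc0.png

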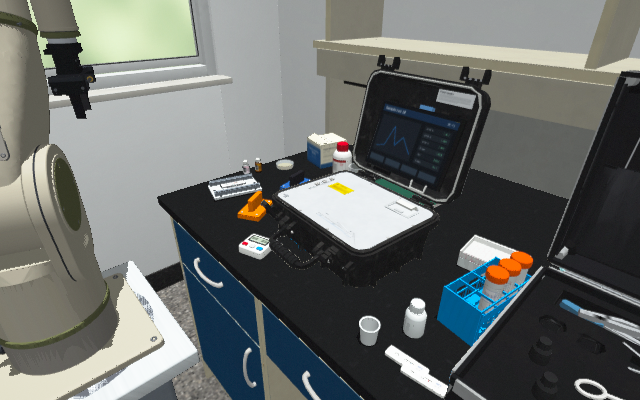

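The top view shows the blue cover at about (263,185), the orange look-alike at (273,235) and the jig at (230,228). The vials are near (208,195), the petri dish is at (221,166), and the case is right of the cover.

Run:
```python
from h import *
im,P=cloud('top0')
z=np.load('pics/top0.npz'); print(z['K'],z['T'])
for n,(u,v) in dict(cover=(263,185),jig=(230,228),orange=(273,235),petri=(221,166),va=(211,188),vc=(208,201),case=(312,200),caseL=(306,235),timer=(316,264),bench=(250,210)).items(): print(n,np.round(P[v,u],3))
hsv=cv2.cvtColor(im,cv2.COLOR_BGR2HSV)
m=(hsv[...,0]>100)&(hsv[...,0]<125)&(hsv[...,1]>120)&(hsv[...,2]>50)
m[:, :235]=0;m[:,290:]=0;m[:165]=0;m[205:]=0
q=P[m]; print(len(q)); print(np.percentile(q[:,2],[5,50,95]))
t=q[(q[:,2]<0.02)&(q[:,2]>0.005)]
r=cv2.minAreaRect((t[:,:2]*1000).astype(np.float32)); print('cover',r)
big=cv2.resize(im[140:290,190:340],None,fx=4,fy=4,interpolation=cv2.INTER_CUBIC);cv2.imwrite('pics/top0z.png',big)
```

```text
[[432.09876272   0.         317.09609534]
 [  0.         432.09876272 204.35985557]
 [  0.           0.           1.        ]] [[ 0.02036156 -0.98415994  0.17610967  0.31304154]
 [-0.9997548  -0.02157584 -0.00498277  0.01610901]
 [ 0.00870355 -0.17596503 -0.98435794  1.48179948]
 [ 0.          0.          0.          1.        ]]
cover [0.632 0.193 0.051]
jig [0.487 0.303 0.017]
orange [0.463 0.154 0.047]
petri [0.704 0.347 0.017]
va [0.618 0.369 0.047]
vc [0.573 0.377 0.046]
case [0.574 0.026 0.099]
caseL [0.46  0.043 0.097]
timer [0.372 0.008 0.015]
bench [ 0.553  0.241 -0.001]
415
[0.00049327 0.01308782 0.02093687]
cover ((638.5751342773438, 196.77044677734375), (96.79525756835938, 63.25471115112305), 15.02386474609375)
```

View pics/top0z.png

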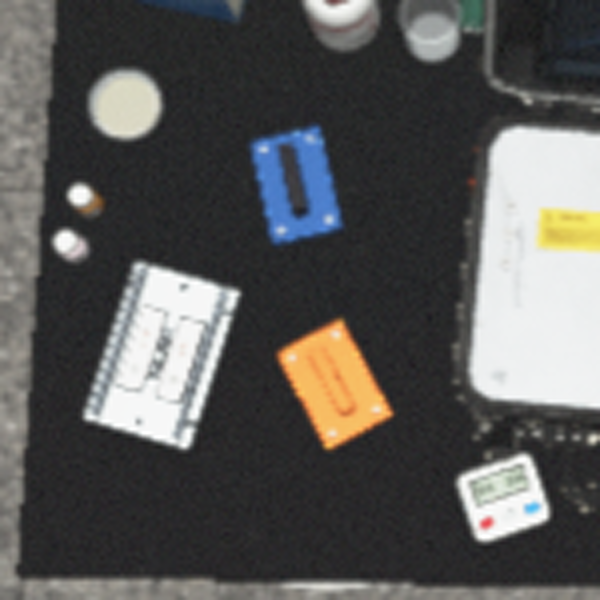

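The cover is at about (0.636, 0.195), yawed about +15°. The jig is at about (0.487, 0.303), yawed about −19°. I'll move above the jig to look for the pin.

Request:
send_rows --pt "0 0 0 -0.044 -0.022 0 -1" --pt "0 0 0 -0.044 -0.022 0 -1" --pt "0 0 0 -0.044 -0.022 0 -1" --pt "0 0 0 -0.044 -0.022 0 -1" --pt "0 0 0 -0.044 -0.022 0 -1" --pt "0 0 0 -0.044 -0.022 0 -1" --pt "0 0 0 -0.044 -0.022 0 -1" --pt "0 0 0 -0.044 -0.022 0 -1" --pt "0 0 0 0 0 0 -1" --pt "0 0 0 0 0 0 -1" --force 20

```text
time: 1.1
ee_pos: [0.4872, 0.2946, 0.2341]
eef_rot: [0.17, 0.985, -0.004, -0.002]
ft_force: [-0.8, 1.4, 1.1]
width: 0.0871
```

Run:
```python
from h import *
s=read_state();print(s['time'],s['ee_pos'],s['eef_rot'],s['ft_force'])
im,d,p=snap('wrist','w1');print(p)
```

```text
1.1 [0.48723258 0.294555   0.23405077] [ 0.17005299  0.98542611 -0.00352936 -0.00221457] [-0.8361707   1.35201253  1.05691799]
{'camera_matrix': array([[346.50130208,   0.        , 320.00813905],
       [  0.        , 346.50130208, 198.62818026],
       [  0.        ,   0.        ,   1.        ]]), 'world_from_camera': array([[ 0.335495  ,  0.91470815,  0.2252823 ,  0.42543531],
       [ 0.94201542, -0.32395534, -0.08752072,  0.31724259],
       [-0.00707451,  0.24158216, -0.97035458,  0.37987491],
       [ 0.        ,  0.        ,  0.        ,  1.        ]])}
```

View pics/w1.png

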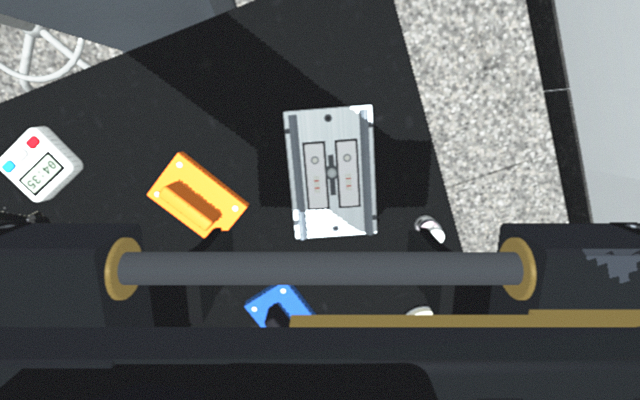

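The jig is in full view around (330,172). The pin shows in the slot near (332,172), the orange look-alike is at (198,192), and the blue cover is partly hidden at (280,300).

Run:
```python
from h import *
im,P=cloud('w1')
cv2.imwrite('pics/w1z.png',cv2.resize(im[95:250,260:400],None,fx=5,fy=3.8*5/3.8*0.75,interpolation=cv2.INTER_CUBIC))
# region analysis
x0,x1,y0,y1=270,395,95,245
Q=P[y0:y1,x0:x1].reshape(-1,3); Q=Q[~np.isnan(Q[:,0])]
print(np.histogram(Q[:,2],bins=np.arange(-.004,.036,.002)))
m=Q[:,2]>0.007
r=cv2.minAreaRect((Q[m][:,:2]*1000).astype(np.float32));print(r)
np.set_printoptions(linewidth=250)
print(np.round(P[155:192,318:348,2]*1000).astype(int))
```

```text
(array([   8, 1943, 5572,  216,    0,    0,   12, 1654, 4455,  877, 1799,
        114,   91,  179,  492,  907,  348,    4,    0]), array([-0.004, -0.002,  0.   ,  0.002,  0.004,  0.006,  0.008,  0.01 ,
        0.012,  0.014,  0.016,  0.018,  0.02 ,  0.022,  0.024,  0.026,
        0.028,  0.03 ,  0.032,  0.034]))
((490.0953369140625, 305.20465087890625), (92.0641098022461, 139.98838806152344), 74.80122375488281)
[[17 17 17 ... 16 16 16]
 [15 16 16 ... 17 17 18]
 [17 16 17 ... 18 16 15]
 ...
 [18 17 16 ... 18 18 17]
 [16 16 17 ... 17 15 17]
 [17 16 17 ... 17 17 17]]<stdin>:11: RuntimeWarning: invalid value encountered in cast
```

View pics/w1z.png

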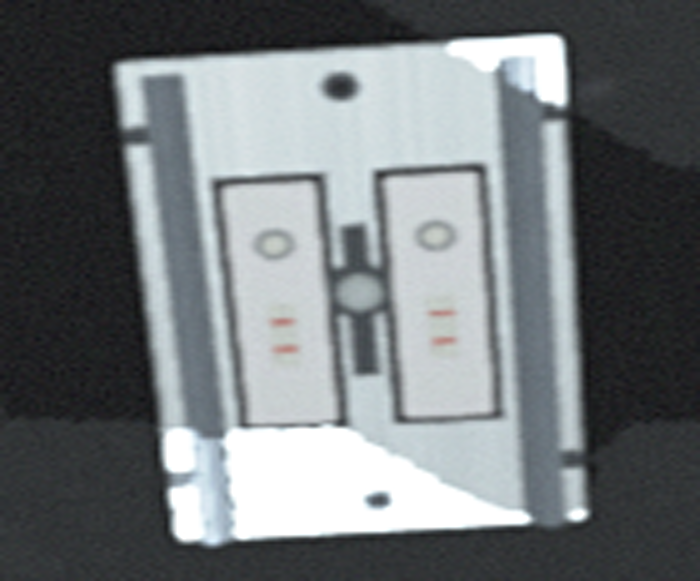

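```bash
cat >> h.py <<'E'
def ray(K,T,u,v,z):
    d=T[:3,:3]@np.array([(u-K[0,2])/K[0,0],(v-K[1,2])/K[1,1],1]); o=T[:3,3]; return o+d*(z-o[2])/d[2]
E
python3 - <<'E'
from h import *
z=np.load('pics/w1.npz');K=z['K'];T=z['T']
im,P=cloud('w1')
f=lambda a,b:(260+a/5,95+b/3.75)
c=np.array([.4901,.3052]);th=np.radians(-15.2);ex=np.array([np.cos(th),np.sin(th)]);ey=np.array([-ex[1],ex[0]])
for n,a,b,h in [('pin',358,292,.022),('slotA',353,225,.012),('slotB',367,375,.012),('hole1',340,86,.012),('hole2',377,500,.012),('cL0',215,182,.016),('cL1',343,424,.016),('cR0',375,172,.016),('cR1',500,415,.016)]:
    q=ray(K,T,*f(a,b),h); e=q[:2]-c; print(n,np.round(q,4),'jig',np.round([e@ex,e@ey],4))
# fence pts
Q=P[95:245,270:395].reshape(-1,3);Q=Q[(Q[:,2]>.024)&(Q[:,2]<.032)]
e=(Q[:,:2]-c); X=e@ex;Y=e@ey
for s in(1,-1):
    m=Y*s>0; A=np.polyfit(X[m],Y[m],1); print(s,m.sum(),A,np.percentile(Y[m],[2,50,98]),np.percentile(X[m],[1,99]))
# cover blue in top at 14mm, via pixel rect
im=cv2.imread('pics/top0.png')
E
```

```text
pin [0.4864 0.3057 0.022 ] jig [-0.0037 -0.0005]
slotA [0.4697 0.3107 0.012 ] jig [-0.0211 -0.0001]
slotB [0.5119 0.2992 0.012 ] jig [ 0.0226 -0.0001]
hole1 [0.4326 0.3207 0.012 ] jig [-0.0596 -0.0001]
hole2 [0.5488 0.2888 0.012 ] jig [ 0.061  -0.0004]
cL0 [0.4483 0.2876 0.016 ] jig [-0.0357 -0.028 ]
cL1 [0.523  0.2897 0.016 ] jig [ 0.0358 -0.0063]
cR0 [0.4569 0.3198 0.016 ] jig [-0.0359  0.0054]
cR1 [0.5319 0.3227 0.016 ] jig [0.0357 0.0279]
1 885 [0.00050021 0.03581219] [0.03238306 0.03564901 0.03947002] [-0.06468814  0.06405071]
-1 866 [-0.00060605 -0.03594152] [-0.03950972 -0.03586721 -0.03244968] [-0.0645019   0.06393139]
```

The jig centre is at (0.490, 0.305) with yaw −15.2°, and the pin is at about (0.4864, 0.3057), which is jig x ≈ −4 mm. Next I'll move above the cover and turn the jaws across its handle.

Request:
send_rows --pt "0 0 0 -0.0435 -0.011 0 -1" --pt "0 0 0 -0.0435 -0.011 0 -1" --pt "0 0 0 -0.0435 -0.011 0 -1" --pt "0 0 0 -0.0435 -0.011 0 -1" --pt "0 0 -7 0 0 0.008 -1" --pt "0 0 -7 0 0 0.008 -1" --pt "0 0 -7 0 0 0.008 -1" --pt "0 0 -7 0 0 0.008 -1" --pt "0 0 -7 0 0 0 -1" --pt "0 0 0 0 0 0 -1"

```text
time: 2.15
ee_pos: [0.6344, 0.2074, 0.1964]
eef_rot: [-0.157, 0.988, -0.001, -0.006]
ft_force: [-0.7, 0.5, 0.3]
width: 0.087
```

```bash
cat >> h.py <<'E'
def st():
    from scipy.spatial.transform import Rotation as R
    s=read_state(); r=R.from_quat(s['eef_rot']).as_matrix()
    print('t',round(s['time'],2),'p',np.round(s['ee_pos'],4),'xyaw',np.round(np.degrees(np.arctan2(r[1,0],r[0,0])),2),'z',np.round(r[:,2],4),'F',np.round(s['ft_force'],2),'M',np.round(s['torque'],2),'w',round(s['width'],4))
    return np.array(s['ee_pos']),r
E
python3 - <<'E'
from h import *
st()
im,d,p=snap('wrist','w2')
im,P=cloud('w2')
hsv=cv2.cvtColor(im,cv2.COLOR_BGR2HSV)
m=(hsv[...,0]>100)&(hsv[...,0]<125)&(hsv[...,1]>120)&(hsv[...,2]>50)&(P[...,2]>.01)&(P[...,2]<.02)
m=m&(np.hypot(P[...,0]-.636,P[...,1]-.195)<.08)
q=P[m];print(len(q),cv2.minAreaRect((q[:,:2]*1000).astype(np.float32)),np.median(q[:,2]))
h=(P[...,2]>.042)&(P[...,2]<.056)&(np.hypot(P[...,0]-.636,P[...,1]-.195)<.06)
q=P[h];print(len(q),cv2.minAreaRect((q[:,:2]*1000).astype(np.float32)),np.median(q,axis=0))
E
```

```text
t 2.15 p [0.6344 0.2074 0.1964] xyaw -161.93 z [-0.0123 -0.0045 -0.9999] F [-0.73  0.48  0.32] M [ 0.07  0.   -0.05] w 0.087
4483 ((640.0737915039062, 196.11489868164062), (92.03311920166016, 60.045989990234375), 14.671330451965332) 0.014504732418943955
1053 ((640.1312255859375, 196.11544799804688), (60.20049285888672, 14.033051490783691), 14.721214294433594) [0.63833901 0.19580137 0.04814696]
```

View pics/w2.png

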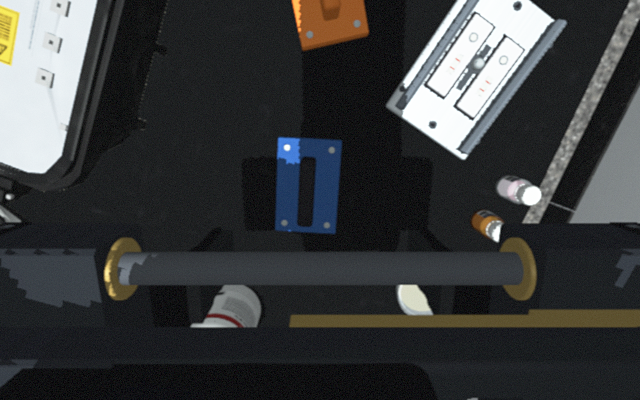

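The cover is at (0.6401, 0.1961), yaw 14.7°. I'll check the clearance to the reagent bottle before going down.

Run:
```python
from h import *
for f in('top0','w2'):
    im,P=cloud(f)
    th=np.radians(14.7);R=np.array([[np.cos(th),np.sin(th)],[-np.sin(th),np.cos(th)]])
    L=(P[...,:2]-[.6401,.1961])@R.T
    m=(P[...,2]>.075)&(P[...,2]<.16)&(abs(L[...,0])<.15)&(abs(L[...,1])<.16)
    if f=='w2': m[215:]&=True
    q=np.c_[L[m],P[m][:,2]]
    print(f,len(q)); 
    k=np.round(q/[.02,.02,.04]).astype(int); u,c=np.unique(k,axis=0,return_counts=True)
    print(np.c_[u*[20,20,40],c][c>3].tolist())
th=np.radians(180-165.3)
p,r=st()
from scipy.spatial.transform import Rotation as Ro
a=np.radians(-165.3); Rt=np.array([[np.cos(a),np.sin(a),0],[np.sin(a),-np.cos(a),0],[0,0,-1]]).T
Rt=np.column_stack([[np.cos(a),np.sin(a),0],np.cross([0,0,-1],[np.cos(a),np.sin(a),0]),[0,0,-1]])
print(np.degrees(Ro.from_matrix(r.T@Rt).as_rotvec()), Rt.T@(np.array([.6401,.1961,.12])-p))
```

```text
top0 501
[[-140, -160, 80, 5], [-140, -160, 120, 16], [-140, -140, 80, 8], [-140, -140, 120, 27], [-140, -120, 80, 7], [-140, -120, 120, 15], [-120, -160, 120, 18], [-120, -140, 80, 5], [-120, -140, 120, 31], [-120, -120, 80, 4], [-120, -120, 120, 6], [-100, -160, 120, 17], [-100, -140, 80, 13], [-100, -140, 120, 20], [-80, -160, 120, 15], [-80, -140, 80, 12], [-80, -140, 120, 10], [-60, -160, 80, 5], [-60, -160, 120, 12], [-60, -140, 80, 8], [-40, -160, 80, 9], [-40, -160, 120, 6], [100, -80, 80, 4], [120, -100, 80, 16], [120, -80, 80, 34], [120, -80, 120, 20], [120, -60, 80, 33], [120, -60, 120, 11], [140, -100, 80, 22], [140, -80, 120, 35], [140, -60, 80, 12], [140, -60, 120, 20], [140, -40, 80, 8]]
w2 9279
[[-140, -120, 80, 124], [-140, -120, 120, 9], [-120, -160, 120, 566], [-120, -140, 80, 35], [-120, -140, 120, 1055], [-120, -120, 80, 720], [-120, -120, 120, 229], [-100, -160, 120, 593], [-100, -140, 80, 441], [-100, -140, 120, 878], [-100, -120, 80, 271], [-100, -120, 120, 7], [-80, -160, 120, 465], [-80, -140, 80, 655], [-80, -140, 120, 554], [-60, -160, 80, 31], [-60, -160, 120, 463], [-60, -140, 80, 599], [-60, -140, 120, 171], [-40, -160, 80, 412], [-40, -160, 120, 335], [-40, -140, 80, 182], [-40, -140, 120, 4], [-20, -160, 80, 287], [-20, -160, 120, 27], [120, -100, 80, 4], [120, -80, 80, 109], [120, -60, 80, 53]]
t 2.2 p [0.6343 0.2076 0.1963] xyaw -162.15 z [-0.0126 -0.0044 -0.9999] F [-0.61  0.59 -0.35] M [ 0.05  0.01 -0.01] w 0.0869
[-0.03802402 -0.76487622  3.14554147] [-0.00270771 -0.01263654  0.07629619]
```

The bottle is over 100 mm from the grasp along the cover's axis, so there is room. I'll align and go down partway.

Request:
send_rows --pt "0 -0.76 3.1 0 -0.0063 0.01 -1" --pt "0 0 0 -0.0027 -0.0063 0.02 -1" --pt "0 0 0 0 0 0.022 -1" --pt "0 0 0 0 0 0.022 -1" --pt "0 0 0 0 0 0 -1" --pt "0 0 0 0 0 0 -1" --pt "0 0 0 0 0 0 -1" --pt "0 0 0 0 0 0 -1" --pt "0 0 0 0 0 0 -1" --pt "0 0 0 0 0 0 -1"

```text
time: 3.2
ee_pos: [0.641, 0.2031, 0.1265]
eef_rot: [-0.118, 0.993, 0.002, 0.004]
ft_force: [0.3, 0.0, 0.0]
width: 0.087
```

```bash
cat >> h.py <<'E'
from scipy.spatial.transform import Rotation as Ro
def delta(yaw,tgt):
    p,r=st(); a=np.radians(yaw); x=np.array([np.cos(a),np.sin(a),0]); z=np.array([0,0,-1.])
    Rt=np.column_stack([x,np.cross(z,x),z])
    print('rot',np.round(np.degrees(Ro.from_matrix(r.T@Rt).as_rotvec()),2),'shift(now)',np.round(r.T@(np.array(tgt)-p),4))
E
python3 -c "
from h import *
delta(-165.3,[.6401,.1961,.034])"
```

```text
t 3.2 p [0.641  0.2031 0.1265] xyaw -166.41 z [ 0.0076  0.0045 -1.    ] F [0.29 0.03 0.01] M [0.01 0.04 0.03] w 0.087
rot [ 0.14  0.48 -1.11] shift(now) [ 0.0033 -0.0069  0.0924]
```

Request:
send_rows --pt "0 0.5 -1.1 0.0015 -0.0035 0.01 -1" --pt "0 0 0 0.0015 -0.0035 0.012 -1" --pt "0 0 0 0 0 0.012 -1" --pt "0 0 0 0 0 0 -1" --pt "0 0 0 0 0 0 -1" --pt "0 0 0 0 0 0 -1" --pt "0 0 0 0 0 0 -1" --pt "0 0 0 0 0 0 -1" --pt "0 0 0 0 0 0 -1" --pt "0 0 0 0 0 0 -1"

```text
time: 4.2
ee_pos: [0.6399, 0.1948, 0.0896]
eef_rot: [-0.128, 0.992, 0.001, -0.001]
ft_force: [0.1, -0.0, -0.0]
width: 0.0869
```

```bash
python3 -c "
from h import *
delta(-165.3,[.6401,.1961,.034])"
```

```text
t 4.2 p [0.6399 0.1948 0.0896] xyaw -165.25 z [-0.0014  0.0022 -1.    ] F [ 0.1  -0.03 -0.04] M [ 0.07 -0.06  0.01] w 0.0869
rot [ 0.14 -0.05  0.05] shift(now) [-0.0006  0.0011  0.0556]
```

Aligned. I'll go down and close.

Request:
send_rows --pt "0 0 0 0 0.001 0.012 -1" --pt "0 0 0 0 0 0.012 -1" --pt "0 0 0 0 0 0.012 -1" --pt "0 0 0 0 0 0.01 -1" --pt "0 0 0 0 0 0.006 -1" --pt "0 0 0 0 0 0 -1" --pt "0 0 0 0 0 0 -1" --pt "0 0 0 0 0 0 -1" --pt "0 0 0 0 0 0 -1" --pt "0 0 0 0 0 0 -1"

```text
time: 5.2
ee_pos: [0.6392, 0.1959, 0.0324]
eef_rot: [-0.128, 0.992, 0.001, -0.001]
ft_force: [0.2, 0.6, -0.3]
width: 0.0871
```

```bash
python3 -c "
from h import *
delta(-165.3,[.6401,.1961,.034])"
```

```text
t 5.2 p [0.6392 0.1959 0.0324] xyaw -165.24 z [-0.0022  0.002  -1.    ] F [ 0.16  0.56 -0.35] M [ 0.    0.   -0.03] w 0.0871
rot [ 0.14 -0.09  0.06] shift(now) [-0.0009 -0.0001 -0.0016]
```

Request:
send_rows --pt "0 0 0 -0.001 0 -0.002 -1" --pt "0 0 0 0 0 0 1" --pt "0 0 0 0 0 0 1" --pt "0 0 0 0 0 0 1" --pt "0 0 0 0 0 0 1" --pt "0 0 0 0 0 0 1" --pt "0 0 0 0 0 0 1" --pt "0 0 0 0 0 0 1" --pt "0 0 0 0 0 0 1" --pt "0 0 0 0 0 0 1" --force 50

```text
time: 6.2
ee_pos: [0.6407, 0.1964, 0.0354]
eef_rot: [-0.128, 0.992, 0.001, -0.0]
ft_force: [-0.2, 0.5, 0.2]
width: 0.0227
```

```bash
python3 -c "
from h import *
delta(-165.3,[.6401,.1961,.034])"
```

```text
t 6.2 p [0.6407 0.1964 0.0354] xyaw -165.24 z [-9.0e-04  2.5e-03 -1.0e+00] F [-0.21  0.47  0.19] M [ 0.08  0.07 -0.  ] w 0.0227
rot [ 0.15 -0.01  0.06] shift(now) [ 0.0007 -0.0001  0.0014]
```

Request:
send_rows --pt "0 0 0 0 0 0 1" --pt "0 0 0 0 0 0 1" --pt "0 0 0 0 0 0 1" --pt "0 0 0 0 0 0 1" --pt "0 0 0 0 0 0 1" --pt "0 0 0 0 0 0 1" --pt "0 0 0 0 0 0 1" --pt "0 0 0 0 0 0 1" --pt "0 0 0 0 0 0 1" --pt "0 0 0 0 0 0 1"

```text
time: 7.2
ee_pos: [0.6407, 0.1964, 0.0354]
eef_rot: [-0.128, 0.992, 0.001, -0.0]
ft_force: [1.0, -0.9, 0.0]
width: 0.0138
```

```bash
python3 -c "
from h import *
delta(-165.3,[.6401,.1961,.09])"
```

```text
t 7.2 p [0.6407 0.1964 0.0354] xyaw -165.24 z [-9.0e-04  2.4e-03 -1.0e+00] F [ 1.   -0.89  0.02] M [-0.02 -0.04  0.02] w 0.0138
rot [ 0.15 -0.02  0.06] shift(now) [ 0.0007  0.     -0.0546]
```

Gripped, width 13.8 mm; with the cover flat on the bench the TCP is at z = 0.0354. I'll lift and turn to the jig's yaw.

Request:
send_rows --pt "0 0 0 0 0 -0.01 1" --pt "0 0 0 0 0 -0.02 1" --pt "0 0 0 0 0 -0.02 1" --pt "0 0 0 0 0 -0.015 1" --pt "0 0 6 0 0 0 1" --pt "0 0 6 0 0 0 1" --pt "0 0 6 0 0 0 1" --pt "0 0 6 0 0 0 1" --pt "0 0 6 0 0 0 1" --pt "0 0 0 0 0 0 1"

```text
time: 8.2
ee_pos: [0.6393, 0.1957, 0.1062]
eef_rot: [0.143, 0.99, 0.001, -0.002]
ft_force: [0.5, 0.0, -3.3]
width: 0.0135
```

Run:
```python
from h import *
delta(164.8,[.5207,.2963,.097])
snap('wrist','w3')
```

```text
t 8.2 p [0.6393 0.1957 0.1062] xyaw 163.61 z [-0.0038  0.0021 -1.    ] F [ 0.5   0.03 -3.28] M [-0.01 -0.    0.  ] w 0.0135
rot [ 0.06 -0.24 -1.19] shift(now) [0.1422 0.063  0.0099]
```

View pics/w3.png

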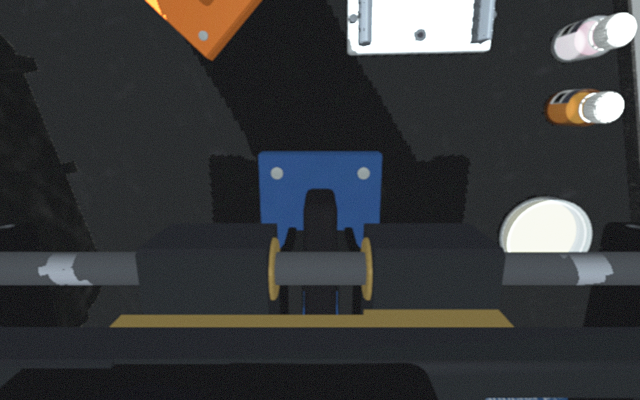

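The cover is held level (weight about 3.3 N), with the front plate edge visible at rows 152–240. Now over to the staging point beside the pin.

Request:
send_rows --pt "0 0 -1.2 0.015 0.007 0 1" --pt "0 0 0 0.035 0.015 0 1" --pt "0 0 0 0.035 0.015 0 1" --pt "0 0 0 0.035 0.015 0 1" --pt "0 0 0 0.02 0.01 0 1" --pt "0 0 0 0 0 0 1" --pt "0 0 0 0 0 0 1" --pt "0 0 0 0 0 0 1" --pt "0 0 0 0 0 0 1" --pt "0 0 0 0 0 0 1"

```text
time: 9.25
ee_pos: [0.5131, 0.2949, 0.1077]
eef_rot: [0.117, 0.993, 0.001, -0.002]
ft_force: [-0.1, -0.5, -2.7]
width: 0.0136
```

Run:
```python
from h import *
delta(164.8,[.5207,.2963,.0585])
```

```text
t 9.25 p [0.5131 0.2949 0.1077] xyaw 166.55 z [-0.003   0.0019 -1.    ] F [-0.12 -0.45 -2.69] M [-0.    0.01 -0.01] w 0.0136
rot [ 0.06 -0.19  1.75] shift(now) [-0.0073  0.0031  0.0492]
```

Request:
send_rows --pt "0 -0.2 1.4 -0.003 0.0015 0.01 1" --pt "0 0 0 -0.003 0.001 0.01 1" --pt "0 0 0 0 0 0.01 1" --pt "0 0 0 0 0 0.008 1" --pt "0 0 0 0 0 0 1" --pt "0 0 0 0 0 0 1" --pt "0 0 0 0 0 0 1" --pt "0 0 0 0 0 0 1" --pt "0 0 0 0 0 0 1" --pt "0 0 0 0 0 0 1"

```text
time: 10.25
ee_pos: [0.5211, 0.2942, 0.0655]
eef_rot: [0.131, 0.991, -0.0, 0.0]
ft_force: [0.1, 0.2, -2.2]
width: 0.0137
```

Run:
```python
from h import *
delta(164.8,[.5207,.2963,.0585])
```

```text
t 10.25 p [0.5211 0.2942 0.0655] xyaw 164.89 z [ 3.e-04 -3.e-04 -1.e+00] F [ 0.06  0.22 -2.18] M [-0.04  0.    0.06] w 0.0137
rot [-0.01  0.02  0.09] shift(now) [0.0009 0.0019 0.007 ]
```

Request:
send_rows --pt "0 0 0 0 0.0019 0 1" --pt "0 0 0 0 0 0 1" --pt "0 0 0 0 0 0 1" --pt "0 0 0 0 0 0 1" --pt "0 0 0 0 0 0 1" --pt "0 0 0 0 0 0 1" --pt "0 0 0 0 0 0 1" --pt "0 0 0 0 0 0 1" --pt "0 0 0 0 0 0 1" --pt "0 0 0 0 0 0 1"

```text
time: 11.25
ee_pos: [0.5218, 0.2964, 0.066]
eef_rot: [0.131, 0.991, 0.0, 0.0]
ft_force: [0.5, 0.8, -2.0]
width: 0.0133
```

Run:
```python
from h import *
delta(164.8,[.5207,.2963,.0585])
snap('wrist','w4')
```

```text
t 11.25 p [0.5218 0.2964 0.066 ] xyaw 164.9 z [ 8.e-04  2.e-04 -1.e+00] F [ 0.47  0.76 -2.03] M [ 0.03 -0.05  0.  ] w 0.0133
rot [0.02 0.04 0.1 ] shift(now) [ 0.001  -0.0004  0.0075]
```

View pics/w4.png

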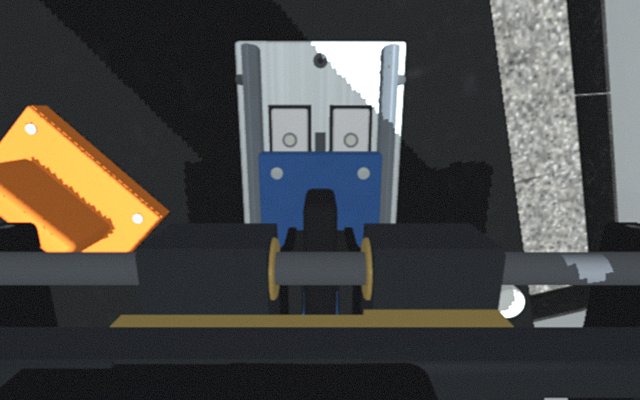

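The plate (columns 259–382) is centred between the fences (jig edges at columns 236 and 406). I'll lower it gently into the channel.

Request:
send_rows --pt "0 0 0 0 0 0.002 1" --pt "0 0 0 0 0 0.002 1" --pt "0 0 0 0 0 0.0015 1" --pt "0 0 0 0 0 0.001 1" --pt "0 0 0 0 0 0 1" --pt "0 0 0 0 0 0 1" --pt "0 0 0 0 0 0 1" --pt "0 0 0 0 0 0 1" --pt "0 0 0 0 0 0 1" --pt "0 0 0 0 0 0 1"

```text
time: 12.3
ee_pos: [0.5218, 0.2964, 0.0588]
eef_rot: [0.131, 0.991, 0.0, 0.0]
ft_force: [0.4, 0.4, -3.4]
width: 0.0136
```

Run:
```python
from h import *
delta(164.8,[.5207,.2963,.0585])
```

```text
t 12.3 p [0.5218 0.2964 0.0588] xyaw 164.9 z [ 8.e-04  2.e-04 -1.e+00] F [ 0.42  0.39 -3.4 ] M [-0.02 -0.02 -0.02] w 0.0136
rot [0.02 0.04 0.1 ] shift(now) [ 0.001  -0.0004  0.0003]
```

Request:
send_rows --pt "0 0 0 0 0 0.001 1" --pt "0 0 0 0 0 0 1" --pt "0 0 0 0.003 0 0 1" --pt "0 0 0 0.004 0 0 1" --pt "0 0 0 0.004 0 0 1" --pt "0 0 0 0.004 0 0 1" --pt "0 0 0 0.003 0 0 1" --pt "0 0 0 0.002 0 0 1" --pt "0 0 0 0 0 0 1" --pt "0 0 0 0 0 0 1"

```text
time: 13.3
ee_pos: [0.5002, 0.3025, 0.0579]
eef_rot: [0.131, 0.991, 0.0, 0.0]
ft_force: [0.1, 0.0, -1.4]
width: 0.0134
```

Run:
```python
from h import *
delta(164.8,[.4871,.3055,.0574])
```

```text
t 13.3 p [0.5002 0.3025 0.0579] xyaw 164.94 z [ 7.e-04  4.e-04 -1.e+00] F [ 0.14  0.03 -1.39] M [ 0.03 -0.07 -0.05] w 0.0134
rot [0.04 0.03 0.14] shift(now) [ 0.0135 -0.0005  0.0005]
```

Request:
send_rows --pt "0 0 0 0.002 0 0.0006 1" --pt "0 0 0 0.002 0 0 1" --pt "0 0 0 0.002 0 0 1" --pt "0 0 0 0.002 0 0 1" --pt "0 0 0 0.002 0 0 1" --pt "0 0 0 0.0015 0 0 1" --pt "0 0 0 0.001 0 0 1" --pt "0 0 0 0 0 0 1" --pt "0 0 0 0 0 0 1" --pt "0 0 0 0 0 0 1"

```text
time: 14.3
ee_pos: [0.4874, 0.3058, 0.0572]
eef_rot: [0.131, 0.991, 0.0, 0.0]
ft_force: [-0.3, -0.0, -2.7]
width: 0.0137
```

Run:
```python
from h import *
delta(164.8,[.4871,.3055,.0574])
```

```text
t 14.3 p [0.4874 0.3058 0.0572] xyaw 164.91 z [ 1.e-03  4.e-04 -1.e+00] F [-0.27 -0.03 -2.71] M [ 0.01 -0.02  0.02] w 0.0137
rot [0.04 0.05 0.11] shift(now) [ 0.0002 -0.0004 -0.0002]
```

At the estimated pin position. I'll lower in small rows and watch for a stall.

Request:
send_rows --pt "0 0 0 0 0 0.001 1" --pt "0 0 0 0 0 0.001 1" --pt "0 0 0 0 0 0.001 1" --pt "0 0 0 0 0 0.001 1" --pt "0 0 0 0 0 0 1" --pt "0 0 0 0 0 0 1" --pt "0 0 0 0 0 0 1" --pt "0 0 0 0 0 0 1" --pt "0 0 0 0 0 0 1" --pt "0 0 0 0 0 0 1"

```text
time: 15.3
ee_pos: [0.4877, 0.3056, 0.0528]
eef_rot: [0.131, 0.991, 0.0, 0.001]
ft_force: [1.3, 0.1, -2.8]
width: 0.0133
```

Run:
```python
from h import *
delta(164.8,[.4871,.3055,.0514])
```

```text
t 15.3 p [0.4877 0.3056 0.0528] xyaw 164.89 z [ 1.2e-03  3.0e-04 -1.0e+00] F [ 1.3   0.1  -2.76] M [0.01 0.02 0.05] w 0.0133
rot [0.03 0.06 0.09] shift(now) [ 0.0005 -0.0003  0.0014]
```

The cover dropped past the pin tip with no resistance: its underside is at 17.4 mm. Now I'll press.

Request:
send_rows --pt "0 0 0 0 0 0.001 1" --pt "0 0 0 0 0 0.001 1" --pt "0 0 0 0 0 0.001 1" --pt "0 0 0 0 0 0.001 1" --pt "0 0 0 0 0 0 1" --pt "0 0 0 0 0 0 1" --pt "0 0 0 0 0 0 1" --pt "0 0 0 0 0 0 1" --pt "0 0 0 0 0 0 1" --pt "0 0 0 0 0 0 1"

```text
time: 16.3
ee_pos: [0.4878, 0.3057, 0.0503]
eef_rot: [0.132, 0.991, 0.001, 0.0]
ft_force: [-2.8, -1.6, 3.5]
width: 0.0132
```

Run:
```python
from h import *
delta(164.8,[.4871,.3055,.0474])
```

```text
t 16.3 p [0.4878 0.3057 0.0503] xyaw 164.88 z [ 1.1e-03  9.0e-04 -1.0e+00] F [-2.81 -1.56  3.48] M [-0.36  0.7  -0.03] w 0.0132
rot [0.07 0.05 0.08] shift(now) [ 0.0006 -0.0004  0.0029]
```

Contact with the cassettes. The small side forces agree with a lateral error of about 0.6 mm, so I'll correct that and press on.

Request:
send_rows --pt "0 0 0 0.0006 -0.0004 0.001 1" --pt "0 0 0 0 0 0.0015 1" --pt "0 0 0 0 0 0.0015 1" --pt "0 0 0 0 0 0.002 1" --pt "0 0 0 0 0 0.002 1" --pt "0 0 0 0 0 0.002 1" --pt "0 0 0 0 0 0.002 1" --pt "0 0 0 0 0 0.002 1" --pt "0 0 0 0 0 0.002 1" --pt "0 0 0 0 0 0.002 1"

```text
time: 17.3
ee_pos: [0.4879, 0.3057, 0.0472]
eef_rot: [0.132, 0.991, 0.002, -0.0]
ft_force: [-11.4, -8.3, 28.2]
width: 0.0132
```

Run:
```python
from h import *
delta(164.8,[.4871,.3055,.0474])
```

```text
t 17.3 p [0.4879 0.3057 0.0472] xyaw 164.81 z [ 3.0e-04  4.7e-03 -1.0e+00] F [-11.37  -8.29  28.24] M [-1.77  2.58  0.03] w 0.0132
rot [ 0.26 -0.05  0.01] shift(now) [ 0.0007 -0.0004 -0.0002]
```

The underside reads about 11.8 mm with 28 N of push. The side force points straight along the arm's radius, so it looks like arm compliance. I'll ease it with a small inward bias and check that z has plateaued.

Request:
send_rows --pt "0 0 0 0.0005 -0.0005 0.002 1" --pt "0 0 0 0.0005 -0.0005 0.002 1" --pt "0 0 0 0.0005 -0.0005 0.002 1" --pt "0 0 0 0.0005 -0.0005 0.002 1" --pt "0 0 0 0.0005 -0.0005 0.002 1" --pt "0 0 0 0.0005 -0.0005 0.002 1" --pt "0 0 0 0.0005 -0.0005 0.002 1" --pt "0 0 0 0.0005 -0.0005 0.002 1" --pt "0 0 0 0.0005 -0.0005 0.002 1" --pt "0 0 0 0.0005 -0.0005 0.002 1"

```text
time: 18.3
ee_pos: [0.4877, 0.3055, 0.0473]
eef_rot: [0.132, 0.991, 0.008, 0.005]
ft_force: [-7.4, -4.7, 25.5]
width: 0.0133
```

Run:
```python
from h import *
delta(164.8,[.4871,.3055,.0474])
snap('wrist','w5'); snap('scene','sc5'); st()
```

```text
t 18.3 p [0.4877 0.3055 0.0473] xyaw 164.81 z [ 0.0113  0.0154 -0.9998] F [-7.44 -4.69 25.45] M [-1.74  2.17 -0.02] w 0.0133
rot [1.02 0.39 0.02] shift(now) [ 0.0006 -0.0002 -0.0001]
t 18.4 p [0.4878 0.3056 0.0473] xyaw 164.81 z [ 0.0113  0.0155 -0.9998] F [-7.8  -5.38 25.28] M [-1.75  2.15  0.01] w 0.0136
```

View pics/w5.png

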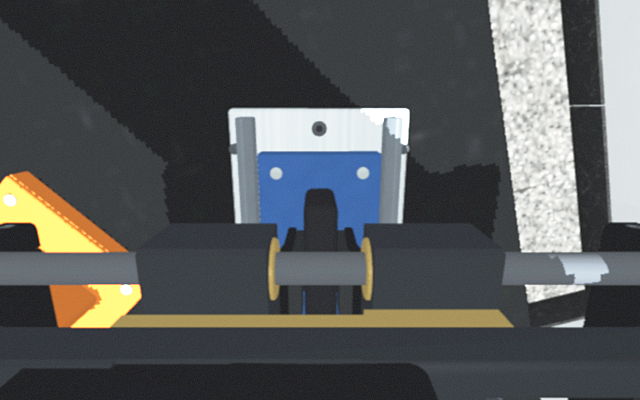

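View pics/sc5.png

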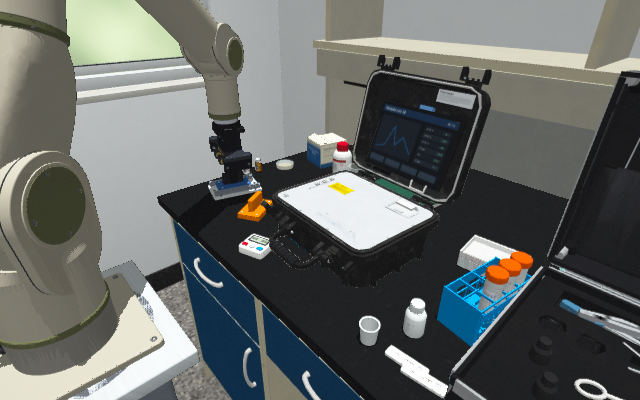

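z has plateaued at 0.0473 under 25 N, with the cover down between the fences. But the tool has crept to about 1.1° of tilt. I'll level it while still pressing.

Request:
send_rows --pt "0.5 0.2 0 0 0 0.002 1" --pt "0.4 0.2 0 0 0 0.002 1" --pt "0.3 0.1 0 0 0 0.002 1" --pt "0.3 0.1 0 0 0 0.002 1" --pt "0.2 0.1 0 0 0 0.002 1" --pt "0.2 0.1 0 0 0 0.002 1" --pt "0.1 0 0 0 0 0.002 1" --pt "0.1 0 0 0 0 0.002 1" --pt "0.1 0 0 0 0 0.002 1" --pt "0.1 0 0 0 0 0.002 1"

```text
time: 19.4
ee_pos: [0.4883, 0.3062, 0.0475]
eef_rot: [0.133, 0.991, -0.008, -0.006]
ft_force: [-12.8, -7.5, 25.6]
width: 0.0137
```

Run:
```python
from h import *
delta(164.8,[.4871,.3055,.0474])
snap('wrist','w6')
im,P=cloud('w6')
hsv=cv2.cvtColor(im,cv2.COLOR_BGR2HSV)
def fit(m,n):
    q=P[m]; q=q[~np.isnan(q[:,0])]
    c=np.array([.4901,.3052]);th=np.radians(-15.2);ex=np.array([np.cos(th),np.sin(th)]);ey=np.array([-ex[1],ex[0]])
    e=q[:,:2]-c;X=e@ex;Y=e@ey
    A=np.c_[X,Y,np.ones(len(X))]; s=np.linalg.lstsq(A,q[:,2],rcond=None)[0]
    print(n,len(q),'slope deg',np.degrees(s[:2]),'z med',np.median(q[:,2]),'X',X.min(),X.max(),'Y',Y.min(),Y.max())
m=(hsv[...,0]>100)&(hsv[...,0]<125)&(hsv[...,1]>120)&(hsv[...,2]>50); m[:150]=0;m[232:]=0;m[:,:255]=0;m[:,385:]=0
m&=(P[...,2]<.033)
fit(m,'plate')
b=np.zeros_like(m); b[112:148,262:375]=1; b[115:145,300:340]=0; fit(b,'base')
```

```text
t 19.4 p [0.4883 0.3062 0.0475] xyaw 164.71 z [-0.0142 -0.0144 -0.9998] F [-12.79  -7.54  25.57] M [-1.44  2.24  0.04] w 0.0137
rot [-1.01 -0.57 -0.08] shift(now) [ 0.0009 -0.001   0.0001]
plate 7421 slope deg [ 0.76506577 -0.46194378] z med 0.026798348591836524 X -0.048811980219945136 -0.00945593325934041 Y -0.03249514997204159 0.029555713586865224
base 2853 slope deg [ 0.2580304  -0.00949209] z med 0.012458962896330472 X -0.0684147278587483 -0.05059144858755828 Y -0.03069655806862876 0.027684190713023533
```

The leveling overshot to about −1.1°, and the plate follows it partly. I'll apply half of that back.

Request:
send_rows --pt "-0.3 -0.2 0 0 0 0.002 1" --pt "-0.3 -0.2 0 0 0 0.002 1" --pt "-0.2 -0.1 0 0 0 0.002 1" --pt "-0.2 -0.1 0 0 0 0.002 1" --pt "0 0 0 0 0 0.002 1" --pt "0 0 0 0 0 0.002 1" --pt "0 0 0 0 0 0.002 1" --pt "0 0 0 0 0 0.002 1" --pt "0 0 0 0 0 0.002 1" --pt "0 0 0 0 0 0.002 1"

```text
time: 20.45
ee_pos: [0.4882, 0.306, 0.0472]
eef_rot: [0.133, 0.991, 0.002, -0.001]
ft_force: [-11.4, -8.1, 27.5]
width: 0.0135
```

```bash
cat > fit.py <<'E'
from h import *
import sys
f=sys.argv[1]
delta(164.8,[.4871,.3055,.0474])
snap('wrist',f)
im,P=cloud(f)
hsv=cv2.cvtColor(im,cv2.COLOR_BGR2HSV)
def fit(m,n):
    q=P[m]; q=q[~np.isnan(q[:,0])]
    c=np.array([.4901,.3052]);th=np.radians(-15.2);ex=np.array([np.cos(th),np.sin(th)]);ey=np.array([-ex[1],ex[0]])
    e=q[:,:2]-c;X=e@ex;Y=e@ey
    A=np.c_[X+.04,Y,np.ones(len(X))]; s=np.linalg.lstsq(A,q[:,2],rcond=None)[0]
    print(n,len(q),'slope deg',np.degrees(s[:2]),'z at X=-.04',s[2],'X',X.min(),X.max())
m=(hsv[...,0]>100)&(hsv[...,0]<125)&(hsv[...,1]>120)&(hsv[...,2]>50); m[:150]=0;m[232:]=0;m[:,:255]=0;m[:,385:]=0
m&=(P[...,2]<.033)
fit(m,'plate')
b=np.zeros_like(m); b[112:148,262:375]=1; b[115:145,300:340]=0; fit(b,'base')
st()
E
python3 fit.py w7
```

```text
t 20.45 p [0.4882 0.306  0.0472] xyaw 164.67 z [-0.0011  0.0046 -1.    ] F [-11.42  -8.05  27.51] M [-1.85  2.59  0.1 ] w 0.0135
rot [ 0.24 -0.13 -0.13] shift(now) [ 0.0009 -0.0008 -0.0002]
plate 7455 slope deg [ 1.31443198 -0.10967296] z at X=-.04 0.02617212121464235 X -0.04863272582002879 -0.008911815554816342
base 2858 slope deg [-0.0777138  -0.00364831] z at X=-.04 0.012453839094483514 X -0.06811525047609047 -0.05025219991190327
t 20.5 p [0.4882 0.306  0.0472] xyaw 164.66 z [-0.0012  0.0045 -1.    ] F [-11.71  -7.79  28.36] M [-1.88  2.59  0.08] w 0.0137
```

Run:
```python
from h import *
c=np.array([.4901,.3052]);th=np.radians(-15.2);ex=np.array([np.cos(th),np.sin(th)]);ey=np.array([-ex[1],ex[0]])
for f in('w4','w5','w6','w7'):
    im,P=cloud(f)
    hsv=cv2.cvtColor(im,cv2.COLOR_BGR2HSV)
    m=(hsv[...,0]>100)&(hsv[...,0]<125)&(hsv[...,1]>120)&(hsv[...,2]>50); m[:150]=0;m[222:]=0;m[:,:255]=0;m[:,385:]=0
    m=cv2.erode(m.astype(np.uint8),np.ones((7,7)))>0
    q=P[m];q=q[~np.isnan(q[:,0])]
    q=q[abs(q[:,2]-np.median(q[:,2]))<.003]
    e=q[:,:2]-c;X=e@ex;Y=e@ey
    x0=X.min()
    A=np.c_[X-x0,Y,np.ones(len(X))]; s=np.linalg.lstsq(A,q[:,2],rcond=None)[0]
    r=q[:,2]-A@s
    print(f,len(q),np.degrees(s[:2]),s[2],x0,X.max(),r.std())
    print([(round(a,3),round(float(np.median(q[(X>x0+a)&(X<x0+a+.004),2]))*1000,2)) for a in np.arange(0,.026,.004)])
```

```text
w4 5405 [ 0.17721192 -0.0228769 ] 0.045030240358511386 -0.01318757302932541 0.018995806376171643 0.0006156221442113046
[(np.float64(0.0), 45.09), (np.float64(0.004), 45.0), (np.float64(0.008), 45.02), (np.float64(0.012), 45.04), (np.float64(0.016), 45.1), (np.float64(0.02), 45.16), (np.float64(0.024), 45.1)]
w5 5386 [-0.09816047  0.2342366 ] 0.026549408735523753 -0.048431792976766454 -0.016029786883854605 0.0006217636381742917
[(np.float64(0.0), 26.54), (np.float64(0.004), 26.51), (np.float64(0.008), 26.52), (np.float64(0.012), 26.53), (np.float64(0.016), 26.54), (np.float64(0.02), 26.53), (np.float64(0.024), 26.5)]
w6 5279 [-0.11343132 -0.58413713] 0.026864547538325404 -0.047853341855231525 -0.01612566076885554 0.0006197795655188021
[(np.float64(0.0), 26.9), (np.float64(0.004), 26.84), (np.float64(0.008), 26.83), (np.float64(0.012), 26.82), (np.float64(0.016), 26.87), (np.float64(0.02), 26.91), (np.float64(0.024), 26.77)]
w7 5308 [0.07408551 0.01719369] 0.026452870919118094 -0.04810127239074275 -0.015781214608683883 0.0006228997414596547
[(np.float64(0.0), 26.42), (np.float64(0.004), 26.44), (np.float64(0.008), 26.42), (np.float64(0.012), 26.53), (np.float64(0.016), 26.47), (np.float64(0.02), 26.47), (np.float64(0.024), 26.52)]
```

With a cleaner plane fit, the plate is level (0.07° and 0.02°). Its top is 14.0 mm above the jig base, which is flush and fully home. The push is holding at about 28 N and the grip at 13.6 mm, so I'm handing in.

```bash
python3 -c "
from h import *
st(); print(close_job()); st()"
```

```text
t 20.5 p [0.4882 0.306  0.0472] xyaw 164.66 z [-0.0012  0.0045 -1.    ] F [-11.71  -7.79  28.36] M [-1.88  2.59  0.08] w 0.0137
the job is handed in; nothing more can be done
None
the job is handed in; nothing more can be done
```

I picked up the blue cover by its handle and slid it about 35 mm along the fences to the pin. It dropped on with no resistance. I then pressed it home and handed in at 20.5 s, still holding it down.

**Last checks:**
- **Seating:** The plate is level to about 0.1°. Its top sits 14.0 mm above the jig base, so its underside is flush with the base and the cassettes are fully home. I had no reading of the bed joint itself, so this rests on the depth images and on the height no longer changing under load.
- **Hold:** The push was steady at about 28 N, against the 12 N needed, with the grip at 13.7 mm on the handle.

**Disagreements along the way:**
- **Tilt while pressing:** The tool crept to about 1.1° of tilt and my first correction overshot by as much the other way. I levelled it to about 0.3°.
- **Side force:** About 14 N of side force on the wrist remained. I take it to be arm flex held by friction, but did not confirm that.
- **Height readings:** The arm's own height reading was up to 1 mm lower than expected at first contact with the cassettes. My first plane fit also showed a false 1.3° slope, caused by handle pixels.

The other things were not touched, as far as I saw in the images.

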